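Roll-check two guide shafts on the surface plate and sort them

TASK

Check the two loose guide shafts on the granite plate: roll each one across it under the fingertips for at least one full turn, pressing only lightly (never over 25 N, so ease up if it rises under you). Then lay the shaft that runs true in the two empty saddles of the slide unit, centred, and the one that rocks or wobbles in the red reject tray. Set them down without dropping them, and leave all the other things where they are.

Things in the scene. Friction and masses are not known exactly. Their poses are not given: they have to be found in the camera images.
- shaft_a_mid (a point): a bright steel guide shaft, 12 mm diameter, 160 mm long, about 142 g, lying loose on the granite plate; this point is on its centreline half-way along; x runs along the shaft, z points up at the start and turns with the shaft as it rolls (one full turn = 38 mm of travel on the plate)
- shaft_b_mid (a point): the other guide shaft, same nominal size, material and frame. Exactly one of the two is bent, and its pose does not tell which; they lie one in the +y half of the plate and one in the -y half, either way round
- shaft_a: the shaft of shaft_a_mid; origin 6 mm below that point at the start. How a bent shaft behaves: it is bowed smoothly by 2.8 mm at its middle and rests with the bow level, its top then no higher than that of a straight one. As it rolls, its middle rises 2.8 mm and falls back once per turn, in one half of the turn only; a true shaft keeps one height all the way round
- shaft_b: the shaft of shaft_b_mid; origin 6 mm below that point at the start. The rise of a bent shaft is felt where its middle is pressed, not near its ends; let go with its bow up, it may stay so or fall back on its side. A straight one stays where it is left
- plate: black granite surface plate, 300 x 300 mm, fixed, top face flat and level 60 mm above the origin (the origin is on the table under its centre); x and y run along its edges. The shafts lie on it roughly along its x. Friction about 0.6, a little rolling resistance. Everything is stiff: pressing a shaft down 1 mm too far adds about 10 N. A shaft rolls half as far as the finger on top of it moves
- slide: slide unit of an autosampler lying on the table, cover off, fixed: aluminium base 290 x 115 x 12 mm, its length along x, a shaft already fitted on the -y side, a lead screw (8 mm) along the middle, a black motor at the +x end, and two empty V saddles on the +y side; origin on the table under its middle
- seat (a point): middle of the empty seat: on the axis where a seated shaft's centreline lies, midway between the two empty saddles, 42 mm above the table, 36 mm to the +y side of the slide unit; x runs along the seat. The saddles are open-topped 90-degree V blocks, 18 mm long, at x = -66 and +66 mm, 24 mm wide at the top; the lead screw runs 40 mm to the -y side, the +y side is free
- reject_tray: red open plastic tray, 230 x 130 x 35 mm outside with its length along x, walls and floor 4 mm thick, fixed; origin on the table under its centre
- bushing: bystander: small steel bushing, 21 mm diameter, 30 mm high, standing on a far corner of the plate
- gauge_block: bystander: steel gauge block 30 x 9 x 35 mm standing on the other far corner of the plate
- column: bystander: steel chromatography column 146 mm long with dark end nuts, on the table beyond the plate
- spanner: bystander: small spanner 130 mm long on the table beyond the plate
- amber_bottle: bystander: amber solvent bottle with a blue cap, 70 mm diameter, 140 mm high, beyond the plate
- oil_bottle: bystander: small clear bottle with a white cap, 36 mm diameter, 85 mm high, beyond the plate
- red_clip: bystander: red plastic clip 35 x 20 x 12 mm on the table beyond the plate
There are look-alikes about, which are no part of the job. What is shaped like the shaft_a but purple is not meant.

How it is judged (in metres and radians):
On the way, in this order (a step that is already met when the one before it is completed fails the run):
1. one shaft has been rolled half over on the plate under the fingertips (((angle between shaft_a_mid's own z axis and vertical above 2.4 rad and contact force between the fingers and shaft_a above 0.3 N and contact force between shaft_a and plate above 0.3 N and z of shaft_a_mid in the frame of plate below 0.073 m) or (angle between shaft_b_mid's own z axis and vertical above 2.4 rad and contact force between the fingers and shaft_b above 0.3 N and contact force between shaft_b and plate above 0.3 N and z of shaft_b_mid in the frame of plate below 0.073 m))), for 0.02 s.
2. it has been rolled on, under the fingertips, to a full turn (((angle between shaft_a_mid's own z axis and vertical below 0.75 rad and distance of shaft_a_mid from where it was at the start of the episode above 0.028 m and contact force between the fingers and shaft_a above 0.3 N and contact force between shaft_a and plate above 0.3 N and z of shaft_a_mid in the frame of plate below 0.073 m) or (angle between shaft_b_mid's own z axis and vertical below 0.75 rad and distance of shaft_b_mid from where it was at the start of the episode above 0.028 m and contact force between the fingers and shaft_b above 0.3 N and contact force between shaft_b and plate above 0.3 N and z of shaft_b_mid in the frame of plate below 0.073 m))), for 0.02 s.
3. the other shaft has been rolled half over on the plate under the fingertips (((angle between shaft_a_mid's own z axis and vertical above 2.4 rad and contact force between the fingers and shaft_a above 0.3 N and contact force between shaft_a and plate above 0.3 N and z of shaft_a_mid in the frame of plate below 0.073 m and distance of shaft_b_mid from where it was at the start of the episode above 0.028 m) or (angle between shaft_b_mid's own z axis and vertical above 2.4 rad and contact force between the fingers and shaft_b above 0.3 N and contact force between shaft_b and plate above 0.3 N and z of shaft_b_mid in the frame of plate below 0.073 m and distance of shaft_a_mid from where it was at the start of the episode above 0.028 m))), for 0.02 s.
4. it too has been rolled on, under the fingertips, to a full turn (((angle between shaft_a_mid's own z axis and vertical below 0.75 rad and distance of each of shaft_a_mid, shaft_b_mid from where it was at the start of the episode above 0.028 m and contact force between the fingers and shaft_a above 0.3 N and contact force between shaft_a and plate above 0.3 N and z of shaft_a_mid in the frame of plate below 0.073 m) or (angle between shaft_b_mid's own z axis and vertical below 0.75 rad and distance of each of shaft_b_mid, shaft_a_mid from where it was at the start of the episode above 0.028 m and contact force between the fingers and shaft_b above 0.3 N and contact force between shaft_b and plate above 0.3 N and z of shaft_b_mid in the frame of plate below 0.073 m))), for 0.02 s.
At the end, for the whole second after the job is handed in: One shaft lies in both empty saddles and runs true there (its middle within 1.5 mm of the seat axis, which the bent one's cannot be, within 0.04 rad of it, and within 15 mm of the seat's middle); the other, bent one lies on the red tray's floor (middle under 22 mm up); both let go, at rest (((x of shaft_a_mid in the frame of seat between -0.015 and 0.015 m and y of shaft_a_mid in the frame of seat between -0.0015 and 0.0015 m and z of shaft_a_mid in the frame of seat between -0.0015 and 0.0015 m and angle between the x axis of shaft_a_mid and the x axis of seat, either way round below 0.04 rad and x of shaft_b_mid in the frame of reject_tray between -0.111 and 0.111 m and y of shaft_b_mid in the frame of reject_tray between -0.061 and 0.061 m and z of shaft_b_mid in the frame of reject_tray between 0 and 0.022 m) or (x of shaft_b_mid in the frame of seat between -0.015 and 0.015 m and y of shaft_b_mid in the frame of seat between -0.0015 and 0.0015 m and z of shaft_b_mid in the frame of seat between -0.0015 and 0.0015 m and angle between the x axis of shaft_b_mid and the x axis of seat, either way round below 0.04 rad and x of shaft_a_mid in the frame of reject_tray between -0.111 and 0.111 m and y of shaft_a_mid in the frame of reject_tray between -0.061 and 0.061 m and z of shaft_a_mid in the frame of reject_tray between 0 and 0.022 m)) and linear speed of each of shaft_a, shaft_b below 0.02 m/s); the robot touches nothing.
It fails at once if a shaft is pressed on the granite plate with more than 25 N (contact force between any of shaft_a, shaft_b and plate above 25 N).
It fails at once if a shaft is dropped or flung (faster than 0.6 m/s with no finger on it) ((linear speed of shaft_a above 0.6 m/s and contact force between the fingers and shaft_a below 0.05 N) or (linear speed of shaft_b above 0.6 m/s and contact force between the fingers and shaft_b below 0.05 N)).
It fails at once if one of the other loose things is moved by more than 20 mm (distance of any of bushing, gauge_block, column, spanner, amber_bottle, oil_bottle, red_clip from where it was at the start of the episode above 0.02 m).
It also fails if it takes over 72 s, if anything falls off the work surface, if the arm or the gripper's body presses on something with over 40 N, if the wrist force passes 120 N, or if a joint passes its speed limit or range.

ROBOT

A 6-joint arm with a two-finger parallel gripper is mounted at the origin on the work surface. World frame = base frame: x ahead of the robot, y to its left, z up, the work surface at z = 0. Lengths are in mm, angles in rad, forces in N, time in s.
With the tool pointing down it reaches from about 350 to 975 mm from the base axis. Payload 7.1 kg.
Tool frame: the origin (TCP) lies between the finger pads; the fingertips stand 19 mm ahead of it and the grasp point (between the pads) is the TCP (ctrl.finger_overhang is the distance from the TCP to the fingertips, in mm); z points along the fingers, y is the line along which they close (so a half turn about z gives the same grasp; the last joint's range is limited). The gripper opens to 88 mm and grips with 3 to 60 N. Pads are 20 mm wide; open, the fingers measure 115 mm over their backs; the gripper's body (75 mm by 178 mm) begins 61 mm behind the grasp point.
Start: joints at [1.157, 0.423, 1.63, -0, 1.089, -0.019], TCP at [240.357, 576.917, 241.675] pointing down, gripper open.
Joint ranges: [-3, 3], [-0.9, 2.11], [0.09, 2.58], [-1.31, 4.45], [0.11, 2.69], [-2.54, 2.54]. Speed limits (rad/s): [2.39, 2.39, 3.01, 3.14, 3.14, 3.14].

INTERFACE

Orientations are given as a rotation vector (axis times angle).
In Python, from workcell import ctrl gives the robot as it stands. The module is installed in compiled form; this text tells all that it offers.
- The arm moves only by the tool arm_command, never from a script. Its argument "rows" is one flat list of numbers, 7 for each row, row after row: the turn, a rotation vector about the tool's x, y, z scaled (see below), then the shift along the tool's x, y, z scaled (see below), then the opening, from -1 (shut) to 1 (fully open). A call has 1 to 5 rows; each row is the pose to reach, as a shift and turn from the pose commanded when the call began, along the tool's axes at that moment, turning the shorter way round; what a row does not reach only later rows make up. The controller multiplies each number of a shift by 80 mm and each number of a turn by 180 degrees. A row lasts 1/10 s, in which the tool goes at most 50 mm and 8.59 degrees, less where a joint would pass 70% of its speed; a pose out of reach is approached as far as the arm can. A call with a number of a shift or a turn outside -1 to 1 is refused whole. A call with a gripper value outside its range is refused whole. The fingers move at their own pace and stop on an object; the grip force is fixed at half the most. Time passes only in rows, so rows that repeat a pose let the fingers close. It gives the time, the measured TCP pose, the force, the opening and the grip force at its end, in the units of the state.
- ctrl.get_obs(): the state, without advancing time (a new reading comes with each control period).
- ctrl.get_image(name): name is "scene" or "top"; returns (picture, depth): 400x640x3 uint8, red, green, blue; 400x640 float32, mm along the optical axis (not along the pixel's ray), 0 where there is no reading.
- ctrl.camera_params(name): a dict with "camera_matrix" (3x3 intrinsics, pixels), "world_to_cam" (4x4, takes a point from world to camera coordinates). Camera axes: x right, y down, z forward; pixel columns grow to the right and rows downward; lengths in mm; the calibration is good to about 2 mm. A picture is of the moment at which its call begins. camera_params takes no time and is no camera call.
- ctrl.close_job(): hands the job in; it is judged then, once.
The state is a dict: "t": time; "qpos": joint angles; "qvel": joint speeds; "joint_torque": joint torques, N m; "ee_pos": TCP position; "orientation": TCP orientation; "ft_force": force on the tool from outside, world axes, zero at the start; "moment": the same for the moment, N m; "width": finger opening in mm; "grasp_force": force on a finger pad.
Only numpy, scipy, OpenCV 4.12 (cv2) and the standard library are available. Lean on these libraries where they do the work, as an engineer would, in place of code of your own. Each camera call takes 0.05 s, during which the arm holds its last target. There are 200 camera calls.

## Working session

There is one attempt and no reset: what is moved stays moved. The work goes in short steps, Python scripts to look and compute and a tool call to move; the robot and the scene stay as the last step left them, time stands still between calls to the robot, and variables do not carry over. Pictures are saved under pics/ and viewed, at most 10 in all, crops included, and the job is handed in when it is done.

Besides the shell and the picture viewer there is one more tool, called after ">>>" by a JSON object that holds its "fn" and its "kwargs", one argument or row to a line. arm_command: Moves the arm, as the interface text tells. Shifts and turns lie within -1 to 1; 1 stands for 80 mm of shift or 180 degrees of turn. Its arguments: {"type":"object","properties":{"rows":{"type":"array","items":{"type":"number"}}},"required":["rows"]}

```bash
mkdir -p pics
python3 - <<'E'
from workcell import ctrl
import cv2,numpy as np
for n in("top","scene"):
    im,d=ctrl.get_image(n); np.savez(f"{n}0.npz",im=im,d=d)
    cv2.imwrite(f"pics/{n}0.png",im[:,:,::-1])
    p=ctrl.camera_params(n);print(n,np.round(p["camera_matrix"],1).tolist(),np.round(p["world_to_cam"],3).tolist())
o=ctrl.get_obs();print(o)
E
```

```text
top [[384.5, 0.0, 320.4], [0.0, 384.5, 197.1], [0.0, 0.0, 1.0]] [[-0.019, -1.0, -0.001, 28.886], [-0.995, 0.019, -0.102, 536.371], [0.102, -0.001, -0.995, 866.403], [0.0, 0.0, 0.0, 1.0]]
scene [[363.2, 0.0, 318.0], [0.0, 363.2, 198.3], [0.0, 0.0, 1.0]] [[0.522, 0.853, 0.009, -308.676], [0.734, -0.444, -0.514, -327.892], [-0.434, 0.274, -0.858, 1097.698], [0.0, 0.0, 0.0, 1.0]]
{'t': 0.1, 'qpos': array([ 1.15701742e+00,  4.23761446e-01,  1.63060252e+00, -1.05274943e-05,
        1.08860874e+00, -1.90050622e-02]), 'qvel': array([-0.00040168, -0.00098728, -0.00214774, -0.00030192, -0.00011167,
        0.0005206 ]), 'joint_torque': array([ 4.34576332e-04, -5.45618784e+01, -2.74327791e+01,  6.45427289e-02,
        1.87613012e-02, -6.01926718e-05]), 'ee_pos': array([240.16484701, 576.49880419, 240.98561637]), 'orientation': array([-6.16026414e-01, -3.08030955e+00,  2.12018398e-03]), 'ft_force': array([-0.03056935,  0.25646721, -0.15119082]), 'moment': array([-0.03093185,  0.05758374,  0.00830682]), 'grasp_force': 0.0, 'width': 87.63063001685883}
```

View pics/top0.png

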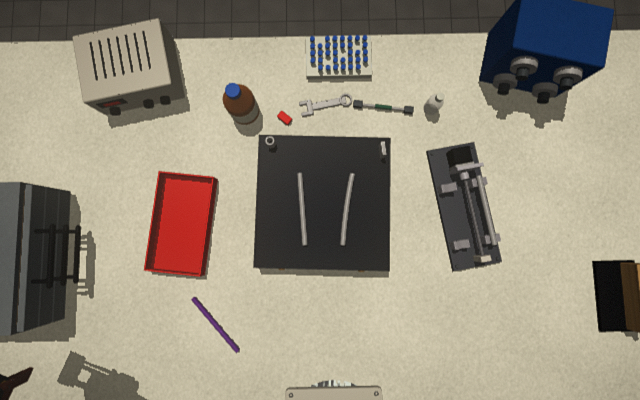

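View pics/scene0.png

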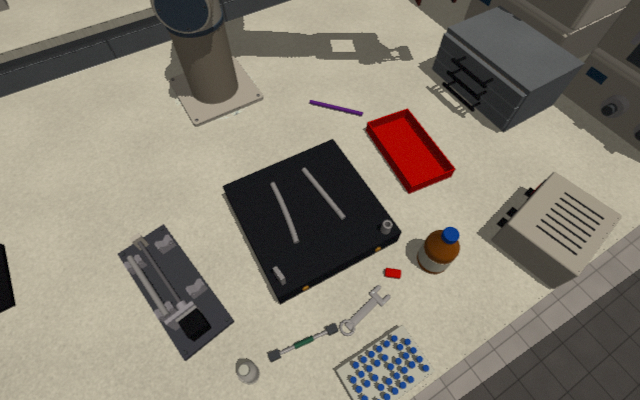

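The top view shows shafts on the plate at about (302,209) and (347,209), the tray at (182,223), and empty saddles at about (448,188) and (461,244). The purple rod at (215,325) is the look-alike, off the plate and the wrong colour.

```bash
cat > h.py <<'E'
import numpy as np,cv2
from workcell import ctrl
def cast(n,uv,z):
    p=ctrl.camera_params(n);K=p["camera_matrix"];T=np.array(p["world_to_cam"]);R=T[:3,:3];c=-R.T@T[:3,3]
    uv=np.atleast_2d(uv).astype(float);r=(R.T@np.linalg.inv(K)@np.c_[uv,np.ones(len(uv))].T).T
    return c+r*((z-c[2])/r[:,2])[:,None]
def shafts(im,plo=(262,145,384,264),n="top",z=66):
    x0,y0,x1,y1=plo
    m=np.zeros(im.shape[:2],np.uint8);m[y0:y1,x0:x1]=(im[y0:y1,x0:x1].min(2)>90)*255
    cs,_=cv2.findContours(m,cv2.RETR_EXTERNAL,cv2.CHAIN_APPROX_NONE);out=[]
    for c in cs:
        mm=np.zeros_like(m);cv2.drawContours(mm,[c],-1,255,-1);v,u=np.nonzero(mm&m)
        if len(u)<120:continue
        P=cast(n,np.c_[u,v],z)[:,:2];mu=P.mean(0);w=np.linalg.svd(P-mu,full_matrices=False)[2][0]
        w*=np.sign(w[0]);s=(P-mu)@w;q=(P-mu)@np.array([-w[1],w[0]])
        mid=mu+w*(s.max()+s.min())/2;f=np.polyfit(s,q,2)
        out.append((np.round(mid,1),round(float(np.degrees(np.arctan2(w[1],w[0]))),2),"len",round(float(np.ptp(s)),1),"bow",round(float(f[0]*6400),2)))
    return out
E
python3 - <<'E'
from h import *
t=np.load("top0.npz");im=t["im"];print(shafts(im)); s=np.load("scene0.npz")["im"]
print(shafts(s,(262,160,350,248),"scene"))
r=(im[:,:,0]>120)&(im[:,:,1]<60);m=(r*255).astype(np.uint8);m[:,:140]=0;m[:,225:]=0;m[:160]=0;m[290:]=0
v,u=np.nonzero(m);box=cv2.minAreaRect(np.c_[u,v].astype(np.float32));print("tray",box,cast("top",cv2.boxPoints(box),35)[:,:2].round().tolist())
h=im[:,:,::-1][130:280,415:515];cv2.imwrite("pics/slide.png",cv2.resize(h,None,fx=4,fy=4,interpolation=cv2.INTER_CUBIC)[:600])
E
```

```text
[(array([507.4, -38.6]), -9.2, 'len', 160.1, 'bow', -2.81), (array([509.2,  60.4]), 3.33, 'len', 158.6, 'bow', -0.15)]
[(array([506., -37.]), -9.08, 'len', 161.0, 'bow', -2.93), (array([508.5,  61.7]), 3.29, 'len', 160.8, 'bow', 0.08)]
tray ((178.49676513671875, 223.32391357421875), (56.191959381103516, 101.05445861816406), 7.696051120758057) [[379.0, 421.0], [608.0, 396.0], [588.0, 266.0], [360.0, 295.0]]
```

View pics/slide.png

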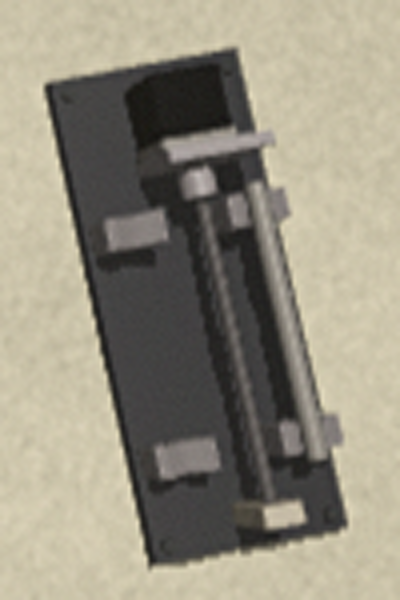

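Both views show the -y shaft bowed by 2.8 mm and the +y one straight. The roll will confirm that. Next I'll measure the saddles and plan the approach.

```bash
cat >> h.py <<'E'
def plan(p,yaw=None):
    """target TCP p, yaw=angle(deg) of tool y. prints turn z (scaled) and shift mm in present tool axes"""
    from scipy.spatial.transform import Rotation as Ro
    o=ctrl.get_obs();R=Ro.from_rotvec(o["orientation"]).as_matrix();d=R.T@(np.array(p)-o["ee_pos"])
    cy=np.degrees(np.arctan2(R[1,1],R[0,1]));tz=0 if yaw is None else -(((yaw-cy)+180)%360-180)
    print("t",round(o["t"],2),"pos",o["ee_pos"].round(1),"yaw",round(cy,2),"tilt",R[:2,2].round(4),"turn",round(tz/180,4),"shift",d.round(1),"scaled",(d/80).round(3),"F",o["ft_force"].round(2),"w",round(o["width"],1))
    return tz
E
python3 - <<'E'
from h import *
for n,boxes in(("top",[(438,178,460,198),(450,234,474,254)]),("scene",[(152,232,176,254),(180,276,208,300)])):
    im=np.load(n+"0.npz")["im"].astype(int)
    for b in boxes:
        x0,y0,x1,y1=b;g=im[y0:y1,x0:x1].min(2);m=((g>100)*255).astype(np.uint8)
        k,l,s,c=cv2.connectedComponentsWithStats(m);i=1+np.argmax(s[1:,4]);print(n,s[i].tolist(),c[i]+[x0,y0],cast(n,c[i]+[x0,y0],43).round(1)[0,:2])
plan([509,60,130],93.3)
E
```

```text
top [3, 4, 16, 11, 113] [448.65486726 187.17699115] [ 552.5 -275.5]
top [4, 6, 16, 10, 122] [461.40163934 243.95081967] [ 423.  -297.3]
scene [3, 3, 17, 14, 111] [163.06306306 241.77477477] [ 426.6 -296.8]
scene [6, 3, 18, 16, 139] [194.62589928 286.44604317] [ 556.1 -275.1]
t 0.1 pos [240.2 576.5 241. ] yaw 67.38 tilt [-0.0005 -0.0013] turn -0.144 shift [-446.8 -373.2  111.5] scaled [-5.585 -4.665  1.394] F [-0.03  0.26 -0.15] w 87.6
```

>>> {"fn": "arm_command", "kwargs": {
  "rows": [0, 0, -0.144, -0.9, -0.8, 0, -1, 0, 0, -0.144, -0.9, -0.8, 0, -1, 0, 0, -0.144, -0.9, -0.8, 0, -1, 0, 0, -0.144, -0.9, -0.8, 0, -1]
}}

```text
t: 0.5
ee_pos: [282.7, 489.1, 241.6]
orientation: [0.09, -3.14, 0.001]
ft_force: [0.1, -0.1, -0.2]
width: 59.1
grasp_force: 0.0
```

>>> {"fn": "arm_command", "kwargs": {
  "rows": [0, 0, 0, -0.42, -0.94, 0, -1, 0, 0, 0, -0.42, -0.94, 0, -1, 0, 0, 0, -0.42, -0.94, 0, -1]
}}

```text
t: 0.8
ee_pos: [320.7, 414.9, 241.4]
orientation: [0.081, -3.14, 0.002]
ft_force: [0.1, 0.2, 0.6]
width: 35.2
grasp_force: 0.0
```

>>> {"fn": "arm_command", "kwargs": {
  "rows": [0, 0, 0, -0.42, -0.94, 0, -1, 0, 0, 0, -0.42, -0.94, 0, -1, 0, 0, 0, -0.42, -0.94, 0, -1]
}}

```text
t: 1.1
ee_pos: [358.7, 342.5, 241.6]
orientation: [0.082, -3.14, 0.001]
ft_force: [-0.2, -0.7, 0.3]
width: 11.1
grasp_force: 0.0
```

>>> {"fn": "arm_command", "kwargs": {
  "rows": [0, 0, 0, -0.42, -0.94, 0, -1, 0, 0, 0, -0.42, -0.94, 0, -1, 0, 0, 0, -0.42, -0.94, 0, -1]
}}

```text
t: 1.4
ee_pos: [396.9, 269.9, 241.7]
orientation: [-0.083, 3.14, -0.0]
ft_force: [-0.8, 0.2, 0.3]
width: 0.6
grasp_force: 0.0
```

>>> {"fn": "arm_command", "kwargs": {
  "rows": [0, 0, 0, -0.42, -0.94, 0, -1, 0, 0, 0, -0.42, -0.94, 0, -1, 0, 0, 0, -0.42, -0.94, 0, -1]
}}

```text
t: 1.7
ee_pos: [435.1, 197.1, 241.8]
orientation: [-0.084, 3.14, 0.0]
ft_force: [-0.8, 0.7, 0.2]
width: 0.5
grasp_force: 0.0
```

>>> {"fn": "arm_command", "kwargs": {
  "rows": [0, 0, 0, -0.42, -0.94, 0.6, -1, 0, 0, 0, -0.42, -0.94, 0.6, -1, 0, 0, 0, -0.42, -0.94, 0.6, -1]
}}

```text
t: 2.0
ee_pos: [471.7, 123.4, 191.3]
orientation: [0.084, -3.137, 0.001]
ft_force: [-0.3, 0.7, 0.5]
width: 0.7
grasp_force: 0.0
```

```bash
python3 -c "
from h import *
plan([509.6,50,97],93.3)"
```

```text
t 2.0 pos [471.7 123.4 191.3] yaw 93.07 tilt [-0.0032 -0.0009] turn -0.0013 shift [-34.2 -75.2  94.2] scaled [-0.427 -0.94   1.178] F [-0.26  0.66  0.45] w 0.7
```

>>> {"fn": "arm_command", "kwargs": {
  "rows": [0, 0, -0.001, -0.42, -0.94, 0.8, -1, 0, 0, -0.001, -0.42, -0.94, 0.8, -1, 0, 0, -0.001, -0.42, -0.94, 0.8, -1, 0, 0, -0.001, -0.42, -0.94, 0.8, -1]
}}

```text
t: 2.4
ee_pos: [509.4, 52.5, 129.1]
orientation: [0.092, -3.139, -0.001]
ft_force: [-0.7, -0.2, -0.3]
width: 0.2
grasp_force: 0.0
```

>>> {"fn": "arm_command", "kwargs": {
  "rows": [0, 0, 0, 0, 0, 0.35, -1, 0, 0, 0, 0, 0, 0.35, -1, 0, 0, 0, 0, 0, 0.35, -1]
}}

```text
t: 2.7
ee_pos: [509.3, 52.9, 102.6]
orientation: [0.097, -3.14, -0.0]
ft_force: [-0.2, -0.6, 0.5]
width: 0.6
grasp_force: 0.0
```

```bash
python3 -c "
from h import *
im=ctrl.get_image('scene')[0]
cv2.imwrite('pics/a.png',cv2.resize(im[130:310,210:450,::-1],None,fx=3,fy=3))
plan([509.6,50,91],93.3)"
```

```text
t 2.75 pos [509.8  52.7 103. ] yaw 93.54 tilt [0.0012 0.0003] turn 0.0014 shift [ 0.4 -2.7 12. ] scaled [ 0.005 -0.033  0.15 ] F [-0.05  0.31 -0.29] w 0.6
```

View pics/a.png

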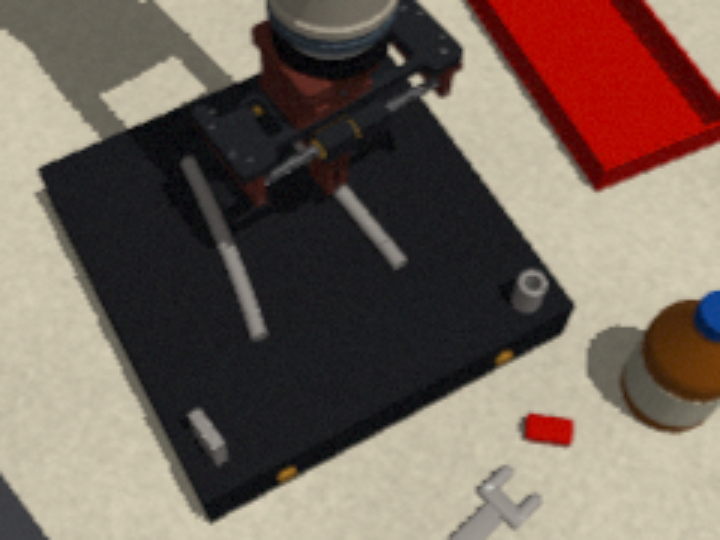

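The closed fingertips stand at about (330,185) in the crop, over the middle of the straight shaft. I'll lower them in small steps until they touch.

>>> {"fn": "arm_command", "kwargs": {
  "rows": [0, 0, 0, 0, -0.02, 0.12, -1, 0, 0, 0, 0, -0.02, 0.12, -1, 0, 0, 0, 0, -0.02, 0.125, -1, 0, 0, 0, 0, -0.02, 0.13, -1, 0, 0, 0, 0, -0.02, 0.135, -1]
}}

```text
t: 3.25
ee_pos: [509.7, 49.6, 91.0]
orientation: [-0.095, 3.14, 0.0]
ft_force: [-0.2, 0.0, -0.3]
width: 0.6
grasp_force: 0.0
```

>>> {"fn": "arm_command", "kwargs": {
  "rows": [0, 0, 0, 0, 0, 0.006, -1, 0, 0, 0, 0, 0, 0.006, -1]
}}

```text
t: 3.45
ee_pos: [509.5, 49.6, 90.4]
orientation: [0.095, -3.14, 0.0]
ft_force: [-0.1, -0.5, -0.2]
width: 0.4
grasp_force: 0.0
```

>>> {"fn": "arm_command", "kwargs": {
  "rows": [0, 0, 0, 0, 0, 0.006, -1, 0, 0, 0, 0, 0, 0.006, -1]
}}

```text
t: 3.65
ee_pos: [509.5, 49.7, 89.9]
orientation: [0.095, -3.14, -0.0]
ft_force: [0.4, -0.1, 0.7]
width: 0.3
grasp_force: 0.0
```

>>> {"fn": "arm_command", "kwargs": {
  "rows": [0, 0, 0, 0, 0, 0.006, -1, 0, 0, 0, 0, 0, 0.006, -1]
}}

```text
t: 3.85
ee_pos: [509.5, 49.7, 89.4]
orientation: [0.095, -3.14, 0.0]
ft_force: [-0.1, -0.1, 0.4]
width: 0.6
grasp_force: 0.0
```

>>> {"fn": "arm_command", "kwargs": {
  "rows": [0, 0, 0, 0, 0, 0.0, -1, 0, 0, 0, 0, 0, 0.0, -1]
}}

```text
t: 4.05
ee_pos: [509.5, 49.7, 89.4]
orientation: [0.095, -3.14, 0.0]
ft_force: [0.3, -0.2, -0.9]
width: 0.5
grasp_force: 0.0
```

No contact below the shaft's top, so the closed fingers are thin along their closing axis. I'll lift and turn 90°, which puts the 20 mm pad width across the shaft.

>>> {"fn": "arm_command", "kwargs": {
  "rows": [0, 0, 0, 0, 0.03, -0.1, -1, 0, 0, 0.1, 0, 0.03, -0.1, -1, 0, 0, 0.15, 0, 0.03, -0.1, -1, 0, 0, 0.2, 0, 0.03, -0.1, -1, 0, 0, 0.25, 0, 0.03, -0.1, -1]
}}

```text
t: 4.55
ee_pos: [509.6, 52.3, 98.1]
orientation: [0.846, 3.025, 0.0]
ft_force: [0.1, 0.8, -0.3]
width: 0.5
grasp_force: 0.0
```

>>> {"fn": "arm_command", "kwargs": {
  "rows": [0, 0, 0.3, 0, 0, 0, -1, 0, 0, 0.3, 0, 0, 0, -1, 0, 0, 0.3, 0, 0, 0, -1, 0, 0, 0.3, 0, 0, 0, -1, 0, 0, 0.3, 0, 0, 0, -1]
}}

```text
t: 5.05
ee_pos: [509.6, 52.3, 98.1]
orientation: [1.895, 2.505, 0.001]
ft_force: [0.7, 0.3, -0.4]
width: 0.6
grasp_force: 0.0
```

```bash
python3 -c "
from h import *
d=np.load('top0.npz')['d'];c=ctrl.camera_params('top');T=np.array(c['world_to_cam'])
for u,v in((325,190),(325,250),(280,200),(302,209),(370,220),(240,300)):
    z=np.median(d[v-1:v+2,u-1:u+2]);K=c['camera_matrix'];p=np.linalg.inv(T)@np.r_[z*(np.linalg.inv(K)@[u,v,1]),1];print(u,v,p[:3].round(1))
plan([509.6,52,91],3.3)"
```

```text
325 190 [549.4   7.9  59.9]
325 250 [416.   10.6  60.3]
280 200 [528.7 108.9  61.1]
302 209 [506.8  59.5  71.8]
370 220 [480.2 -90.9  59.9]
240 300 [302.3 210.5   1.3]
t 5.05 pos [509.6  52.3  98.1] yaw 15.78 tilt [0.0005 0.0001] turn 0.0693 shift [-0.3 -0.   7.1] scaled [-0.003 -0.001  0.088] F [ 0.75  0.27 -0.36] w 0.6
```

>>> {"fn": "arm_command", "kwargs": {
  "rows": [0, 0, 0.069, 0, 0, 0.03, -1, 0, 0, 0.069, 0, 0, 0.06, -1, 0, 0, 0.069, 0, 0, 0.075, -1, 0, 0, 0.069, 0, 0, 0.082, -1, 0, 0, 0.069, 0, 0, 0.088, -1]
}}

```text
t: 5.55
ee_pos: [509.6, 52.2, 90.9]
orientation: [2.146, 2.294, 0.0]
ft_force: [-2.2, -0.8, 8.1]
width: 0.5
grasp_force: 4.1
```

>>> {"fn": "arm_command", "kwargs": {
  "rows": [0, 0, 0, 0, 0, 0.005, -1, 0, 0, 0, 0, 0, 0.005, -1, 0, 0, 0, 0, 0, 0.005, -1]
}}

```text
t: 5.85
ee_pos: [509.6, 52.2, 90.9]
orientation: [2.147, 2.293, 0.001]
ft_force: [-2.4, -0.6, 9.9]
width: 0.7
grasp_force: 4.4
```

>>> {"fn": "arm_command", "kwargs": {
  "rows": [0, 0, 0, 0.03, 0, -0.002, -1, 0, 0, 0, 0.07, 0, -0.002, -1, 0, 0, 0, 0.11, 0, -0.002, -1, 0, 0, 0, 0.15, 0, -0.002, -1, 0, 0, 0, 0.19, 0, -0.002, -1]
}}

```text
t: 6.35
ee_pos: [508.7, 67.3, 91.0]
orientation: [2.147, 2.293, 0.001]
ft_force: [-1.7, -1.0, 7.9]
width: 0.5
grasp_force: 4.0
```

>>> {"fn": "arm_command", "kwargs": {
  "rows": [0, 0, 0, 0.04, 0, 0, -1, 0, 0, 0, 0.08, 0, 0, -1, 0, 0, 0, 0.12, 0, 0, -1, 0, 0, 0, 0.16, 0, 0, -1, 0, 0, 0, 0.2, 0, 0, -1]
}}

```text
t: 6.85
ee_pos: [507.7, 83.4, 91.0]
orientation: [2.146, 2.293, 0.001]
ft_force: [-1.8, -1.1, 7.9]
width: 0.2
grasp_force: 3.9
```

>>> {"fn": "arm_command", "kwargs": {
  "rows": [0, 0, 0, 0.04, 0, 0, -1, 0, 0, 0, 0.04, 0, 0, -1, 0, 0, 0, 0.04, 0, -0.02, -1, 0, 0, 0, 0.04, 0, -0.08, -1, 0, 0, 0, 0.04, 0, -0.08, -1]
}}

```text
t: 7.35
ee_pos: [507.5, 86.5, 97.1]
orientation: [2.148, 2.292, 0.001]
ft_force: [0.6, -0.8, -0.2]
width: 0.7
grasp_force: 0.0
```

```bash
python3 -c "
from h import *
plan([508,60.5,91],3.3)
im=ctrl.get_image('scene')[0]
cv2.imwrite('pics/b.png',cv2.resize(im[130:310,210:450,::-1],None,fx=3,fy=3))"
```

```text
t 7.35 pos [507.5  86.5  97.1] yaw 3.73 tilt [0.0009 0.0001] turn 0.0024 shift [-25.9  -1.2   6.1] scaled [-0.324 -0.015  0.077] F [ 0.57 -0.8  -0.21] w 0.7
```

View pics/b.png

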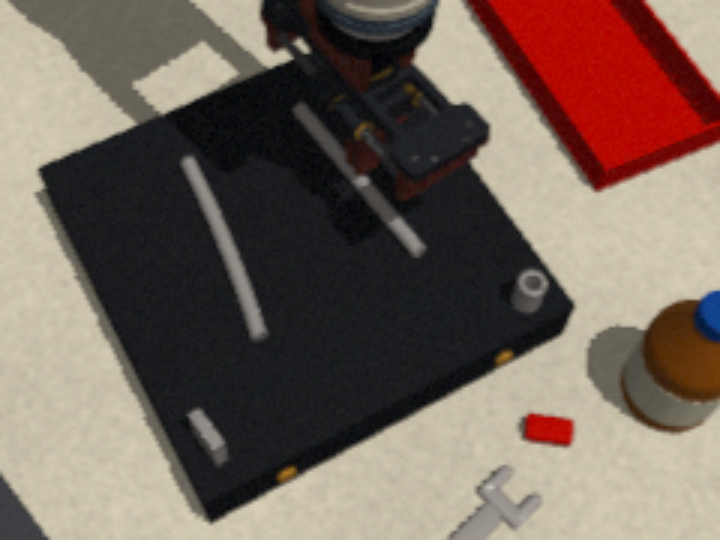

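The straight shaft has rolled about 17 mm; its near end moved from (400,260) to (420,248). The force stayed at about 8 N. Second stroke next.

>>> {"fn": "arm_command", "kwargs": {
  "rows": [0, 0, 0, -0.21, 0, 0, -1, 0, 0, 0, -0.21, 0, 0, -1, 0, 0, 0, -0.21, 0, 0.06, -1, 0, 0, 0, -0.21, 0, 0.075, -1, 0, 0, 0, -0.21, 0, 0.08, -1]
}}

```text
t: 7.9
ee_pos: [508.6, 70.0, 90.7]
orientation: [2.148, 2.292, 0.0]
ft_force: [-2.4, -2.7, 14.2]
width: 0.5
grasp_force: 7.2
```

>>> {"fn": "arm_command", "kwargs": {
  "rows": [0, 0, 0, 0.03, 0, 0, -1, 0, 0, 0, 0.07, 0, 0, -1, 0, 0, 0, 0.11, 0, 0, -1, 0, 0, 0, 0.15, 0, 0, -1, 0, 0, 0, 0.19, 0, 0, -1]
}}

```text
t: 8.4
ee_pos: [507.7, 85.5, 90.9]
orientation: [2.147, 2.292, 0.001]
ft_force: [-1.8, -0.4, 10.5]
width: 0.4
grasp_force: 5.8
```

>>> {"fn": "arm_command", "kwargs": {
  "rows": [0, 0, 0, 0.04, 0, 0, -1, 0, 0, 0, 0.08, 0, 0, -1, 0, 0, 0, 0.12, 0, 0, -1, 0, 0, 0, 0.16, 0, 0, -1, 0, 0, 0, 0.2, 0, 0, -1]
}}

```text
t: 8.9
ee_pos: [506.8, 101.5, 90.9]
orientation: [2.147, 2.292, 0.001]
ft_force: [-2.0, -0.9, 11.6]
width: 0.6
grasp_force: 5.6
```

>>> {"fn": "arm_command", "kwargs": {
  "rows": [0, 0, 0, 0.04, 0, 0, -1, 0, 0, 0, 0.04, 0, 0, -1, 0, 0, 0, 0.04, 0, -0.02, -1, 0, 0, 0, 0.04, 0, -0.08, -1, 0, 0, 0, 0.04, 0, -0.08, -1]
}}

```text
t: 9.4
ee_pos: [506.1, 104.3, 96.8]
orientation: [2.148, 2.292, 0.0]
ft_force: [-0.0, -0.5, -0.4]
width: 0.3
grasp_force: 0.0
```

A third short stroke will make it a clear full turn.

>>> {"fn": "arm_command", "kwargs": {
  "rows": [0, 0, 0, -0.175, 0, 0, -1, 0, 0, 0, -0.175, 0, 0, -1, 0, 0, 0, -0.175, 0, 0.06, -1, 0, 0, 0, -0.175, 0, 0.072, -1, 0, 0, 0, -0.175, 0, 0.077, -1]
}}

```text
t: 9.9
ee_pos: [507.3, 89.9, 90.8]
orientation: [2.148, 2.292, 0.0]
ft_force: [-2.5, -0.6, 13.6]
width: 0.9
grasp_force: 6.8
```

>>> {"fn": "arm_command", "kwargs": {
  "rows": [0, 0, 0, 0.03, 0, 0, -1, 0, 0, 0, 0.07, 0, 0, -1, 0, 0, 0, 0.11, 0, 0, -1, 0, 0, 0, 0.15, 0, 0, -1, 0, 0, 0, 0.15, 0, 0, -1]
}}

```text
t: 10.4
ee_pos: [506.5, 102.4, 90.9]
orientation: [2.148, 2.292, 0.001]
ft_force: [-2.5, 1.0, 9.7]
width: 0.5
grasp_force: 4.9
```

>>> {"fn": "arm_command", "kwargs": {
  "rows": [0, 0, 0, 0, 0, -0.02, -1, 0, 0, 0, 0, 0, -0.3, -1, 0, 0, 0, 0, 0, -0.6, -1]
}}

```text
t: 10.7
ee_pos: [505.2, 101.8, 137.8]
orientation: [-2.147, -2.291, 0.004]
ft_force: [-0.0, -0.2, 0.1]
width: 0.2
grasp_force: 0.0
```

```bash
python3 -c "
from h import *
plan([506,-36,91],-9.1)"
```

```text
t 10.7 pos [505.2 101.8 137.8] yaw 3.71 tilt [-0.0029 -0.0005] turn 0.0711 shift [-137.6   -8.    46.9] scaled [-1.72  -0.1    0.586] F [-0.02 -0.18  0.14] w 0.2
```

Straight shaft: 8–14 N over more than a full turn, with no rise at any angle. Now the other shaft.

>>> {"fn": "arm_command", "kwargs": {
  "rows": [0, 0, 0.071, -0.8, -0.034, 0, -1, 0, 0, 0.071, -0.8, -0.034, 0, -1, 0, 0, 0.071, -0.8, -0.034, 0, -1]
}}

```text
t: 11.0
ee_pos: [507.4, 36.4, 138.3]
orientation: [-2.393, -2.035, 0.0]
ft_force: [-0.3, 0.5, 0.7]
width: 0.6
grasp_force: 0.0
```

>>> {"fn": "arm_command", "kwargs": {
  "rows": [0, 0, 0, -0.807, 0.149, 0.2, -1, 0, 0, 0, -0.807, 0.149, 0.4, -1, 0, 0, 0, -0.807, 0.149, 0.5, -1, 0, 0, 0, -0.807, 0.149, 0.5, -1, 0, 0, 0, -0.807, 0.149, 0.5, -1]
}}

```text
t: 11.5
ee_pos: [509.2, -26.6, 98.4]
orientation: [-2.388, -2.04, 0.0]
ft_force: [-0.3, 0.7, 0.2]
width: 0.4
grasp_force: 0.0
```

```bash
python3 -c "
from h import *
plan([508.2,-28,91],-9.1)
im=ctrl.get_image('top')[0];print(shafts(im))
cv2.imwrite('pics/c.png',cv2.resize(im[120:280,240:400,::-1],None,fx=3,fy=3))"
```

```text
t 11.5 pos [509.2 -26.6  98.4] yaw -8.98 tilt [-0.0005  0.0002] turn 0.0006 shift [-1.5 -0.8  7.4] scaled [-0.019 -0.01   0.092] F [-0.25  0.68  0.23] w 0.4
[(array([407. , -46.3]), -86.9, 'len', 143.2, 'bow', -13.17), (array([506.6, 102.6]), 3.43, 'len', 160.6, 'bow', 0.11), (array([554.7, -59.1]), 65.95, 'len', 162.1, 'bow', 0.18), (array([494.2,  -0.7]), 36.78, 'len', 230.1, 'bow', -64.61), (array([507.4,  41.5]), -5.99, 'len', 239.4, 'bow', -0.26)]
```

View pics/c.png

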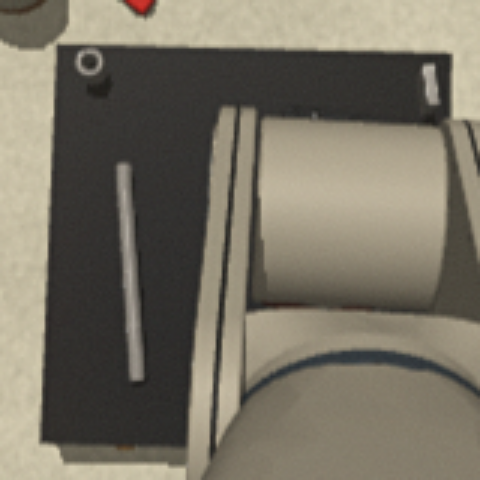

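The straight shaft now lies at about (130,270) in the crop, which is y = 102.6, so it has rolled 42 mm. I'll lower onto the other one.

>>> {"fn": "arm_command", "kwargs": {
  "rows": [0, 0, 0, -0.018, 0, 0.05, -1, 0, 0, 0, -0.018, 0, 0.07, -1, 0, 0, 0, -0.018, 0, 0.082, -1, 0, 0, 0, -0.018, 0, 0.088, -1, 0, 0, 0, -0.018, 0, 0.092, -1]
}}

```text
t: 12.05
ee_pos: [509.0, -29.0, 91.2]
orientation: [2.39, 2.039, 0.0]
ft_force: [-1.1, 0.8, 2.9]
width: 0.3
grasp_force: 1.8
```

>>> {"fn": "arm_command", "kwargs": {
  "rows": [0, 0, 0, 0, 0, 0.003, -1, 0, 0, 0, 0, 0, 0.003, -1]
}}

```text
t: 12.25
ee_pos: [509.0, -29.1, 91.1]
orientation: [-2.39, -2.039, -0.0]
ft_force: [-1.3, 0.3, 5.5]
width: 0.5
grasp_force: 2.4
```

>>> {"fn": "arm_command", "kwargs": {
  "rows": [0, 0, 0, -0.031, 0, -0.007, -1, 0, 0, 0, -0.063, 0, -0.0135, -1, 0, 0, 0, -0.063, 0, -0.0135, -1]
}}

```text
t: 12.55
ee_pos: [508.2, -34.4, 92.1]
orientation: [2.39, 2.038, 0.0]
ft_force: [-1.1, 0.2, 5.2]
width: 0.4
grasp_force: 2.6
```

The force holds at 5 N while the tool rises 1 mm, so this shaft has the bow.

>>> {"fn": "arm_command", "kwargs": {
  "rows": [0, 0, 0, -0.033, 0, -0.006, -1, 0, 0, 0, -0.068, 0, -0.0115, -1, 0, 0, 0, -0.103, 0, -0.016, -1, 0, 0, 0, -0.103, 0, -0.016, -1]
}}

```text
t: 12.95
ee_pos: [506.9, -42.6, 93.3]
orientation: [2.39, 2.038, -0.0]
ft_force: [-0.9, 0.6, 5.8]
width: 0.4
grasp_force: 2.7
```

>>> {"fn": "arm_command", "kwargs": {
  "rows": [0, 0, 0, -0.045, 0, -0.0035, -1, 0, 0, 0, -0.091, 0, -0.0052, -1, 0, 0, 0, -0.138, 0, -0.0048, -1, 0, 0, 0, -0.138, 0, -0.0048, -1]
}}

```text
t: 13.35
ee_pos: [505.1, -53.6, 93.5]
orientation: [2.39, 2.038, -0.0]
ft_force: [-1.1, -1.1, 4.9]
width: 0.5
grasp_force: 2.5
```

>>> {"fn": "arm_command", "kwargs": {
  "rows": [0, 0, 0, -0.046, 0, 0.003, -1, 0, 0, 0, -0.091, 0, 0.0078, -1, 0, 0, 0, -0.134, 0, 0.0142, -1, 0, 0, 0, -0.134, 0, 0.0142, -1]
}}

```text
t: 13.75
ee_pos: [503.4, -64.1, 92.4]
orientation: [2.39, 2.038, -0.0]
ft_force: [-2.1, -0.5, 4.1]
width: 0.2
grasp_force: 2.4
```

>>> {"fn": "arm_command", "kwargs": {
  "rows": [0, 0, 0, -0.03, 0, 0.006, -1, 0, 0, 0, -0.053, 0, 0.011, -1, 0, 0, 0, -0.053, 0, 0.011, -1]
}}

```text
t: 14.05
ee_pos: [502.7, -68.1, 91.5]
orientation: [2.39, 2.039, -0.0]
ft_force: [-1.4, -1.4, 4.2]
width: 0.2
grasp_force: 2.1
```

>>> {"fn": "arm_command", "kwargs": {
  "rows": [0, 0, 0, 0, 0, -0.02, -1, 0, 0, 0, 0, 0, -0.1, -1, 0, 0, 0, 0, 0, -0.1, -1, 0, 0, 0, 0, 0, -0.1, -1]
}}

```text
t: 14.45
ee_pos: [502.9, -67.8, 99.8]
orientation: [2.39, 2.039, 0.001]
ft_force: [-0.5, -0.0, -0.0]
width: 0.6
grasp_force: 0.0
```

```bash
python3 -c "
from h import *
im=ctrl.get_image('scene')[0];np.savez('s1.npz',im=im);print(shafts(im,(225,160,350,248),'scene'))
cv2.imwrite('pics/d.png',cv2.resize(im[130:310,210:450,::-1],None,fx=3,fy=3))
plan([504,-47,91],-9.1)"
```

```text
[(array([ 494.6, -157.7]), -8.79, 'len', 95.1, 'bow', 25.88), (array([354.1, -99.2]), -21.22, 'len', 49.1, 'bow', -60.24), (array([492.1, 102.6]), 3.09, 'len', 134.2, 'bow', -1.23), (array([364.9, -32.5]), 69.38, 'len', 91.3, 'bow', 45.29)]
t 14.5 pos [502.8 -67.8  99.6] yaw -9.06 tilt [0.0003 0.    ] turn 0.0002 shift [20.7 -2.1  8.6] scaled [ 0.259 -0.026  0.108] F [ 1.02 -0.39 -0.34] w -0.0
```

View pics/d.png

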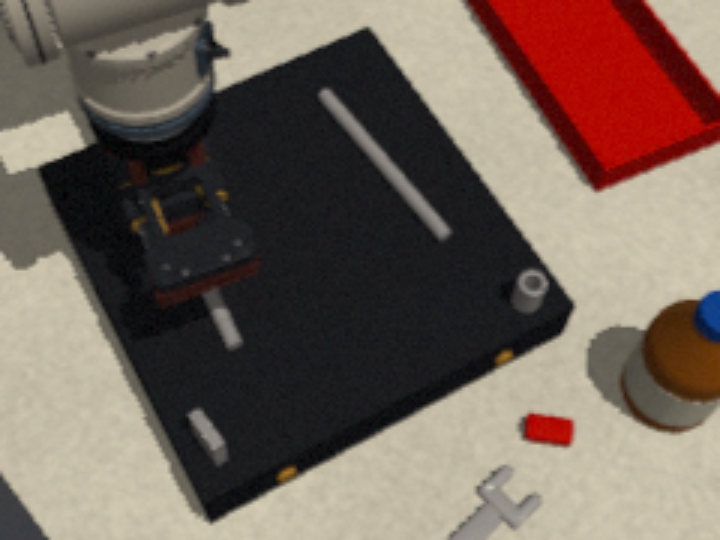

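The gripper hides most of the bowed shaft. Its visible end is at (233,342) in the crop, and it rolled about half a turn. Next is the bow-down half.

>>> {"fn": "arm_command", "kwargs": {
  "rows": [0, 0, 0, 0.2, -0.013, 0, -1, 0, 0, 0, 0.2, -0.013, 0.04, -1, 0, 0, 0, 0.2, -0.013, 0.08, -1, 0, 0, 0, 0.2, -0.013, 0.095, -1, 0, 0, 0, 0.2, -0.013, 0.095, -1]
}}

```text
t: 15.0
ee_pos: [504.0, -52.3, 91.6]
orientation: [-2.39, -2.038, 0.001]
ft_force: [0.3, -0.8, -0.4]
width: 0.3
grasp_force: 0.0
```

>>> {"fn": "arm_command", "kwargs": {
  "rows": [0, 0, 0, 0, 0, 0.005, -1, 0, 0, 0, 0, 0, 0.01, -1, 0, 0, 0, 0, 0, 0.01, -1]
}}

```text
t: 15.3
ee_pos: [504.3, -52.1, 91.3]
orientation: [2.39, 2.039, -0.0]
ft_force: [-0.0, -0.3, 1.6]
width: 0.5
grasp_force: 0.8
```

>>> {"fn": "arm_command", "kwargs": {
  "rows": [0, 0, 0, 0, 0, 0.005, -1, 0, 0, 0, -0.03, 0, 0.006, -1, 0, 0, 0, -0.065, 0, 0.006, -1, 0, 0, 0, -0.1, 0, 0.006, -1, 0, 0, 0, -0.1, 0, 0.006, -1]
}}

```text
t: 15.8
ee_pos: [503.1, -60.0, 91.0]
orientation: [2.39, 2.038, 0.0]
ft_force: [-1.0, 0.7, 4.4]
width: 0.7
grasp_force: 2.5
```

>>> {"fn": "arm_command", "kwargs": {
  "rows": [0, 0, 0, -0.04, 0, 0, -1, 0, 0, 0, -0.08, 0, 0, -1, 0, 0, 0, -0.12, 0, 0, -1, 0, 0, 0, -0.12, 0, 0, -1]
}}

```text
t: 16.2
ee_pos: [501.5, -69.6, 91.0]
orientation: [2.39, 2.038, 0.0]
ft_force: [-0.7, -0.3, 5.3]
width: 0.5
grasp_force: 2.6
```

>>> {"fn": "arm_command", "kwargs": {
  "rows": [0, 0, 0, -0.04, 0, 0, -1, 0, 0, 0, -0.08, 0, 0, -1, 0, 0, 0, -0.12, 0, 0, -1, 0, 0, 0, -0.16, 0, 0, -1, 0, 0, 0, -0.16, 0, 0, -1]
}}

```text
t: 16.7
ee_pos: [499.5, -82.3, 91.0]
orientation: [2.39, 2.038, 0.0]
ft_force: [-1.8, -0.7, 5.4]
width: 0.7
grasp_force: 2.7
```

>>> {"fn": "arm_command", "kwargs": {
  "rows": [0, 0, 0, -0.03, 0, 0, -1, 0, 0, 0, -0.06, 0, 0, -1, 0, 0, 0, -0.06, 0, 0, -1]
}}

```text
t: 17.0
ee_pos: [498.8, -87.0, 90.9]
orientation: [2.39, 2.038, 0.0]
ft_force: [-1.9, -1.4, 4.7]
width: 0.4
grasp_force: 2.4
```

>>> {"fn": "arm_command", "kwargs": {
  "rows": [0, 0, 0, 0, 0, -0.02, -1, 0, 0, 0, 0, 0, -0.1, -1, 0, 0, 0, 0.15, 0, -0.1, -1, 0, 0, 0, 0.15, 0, -0.08, -1, 0, 0, 0, 0.15, 0, -0.02, -1]
}}

```text
t: 17.5
ee_pos: [500.9, -74.3, 92.3]
orientation: [2.389, 2.04, 0.001]
ft_force: [-0.7, 0.5, -0.9]
width: 0.4
grasp_force: 0.0
```

One more short stroke, past the full turn.

>>> {"fn": "arm_command", "kwargs": {
  "rows": [0, 0, 0, 0, 0, 0.012, -1, 0, 0, 0, 0, 0, 0.018, -1, 0, 0, 0, 0, 0, 0.018, -1]
}}

```text
t: 17.8
ee_pos: [500.6, -74.7, 91.0]
orientation: [-2.39, -2.038, -0.0]
ft_force: [-1.0, 2.5, 7.4]
width: 0.4
grasp_force: 3.9
```

>>> {"fn": "arm_command", "kwargs": {
  "rows": [0, 0, 0, -0.031, 0, -0.006, -1, 0, 0, 0, -0.063, 0, -0.0125, -1, 0, 0, 0, -0.063, 0, -0.0125, -1]
}}

```text
t: 18.1
ee_pos: [499.8, -79.9, 92.0]
orientation: [-2.39, -2.038, -0.0]
ft_force: [-1.0, 0.9, 7.0]
width: 0.5
grasp_force: 3.4
```

>>> {"fn": "arm_command", "kwargs": {
  "rows": [0, 0, 0, 0.06, 0, 0.01, -1, 0, 0, 0, 0.06, 0, 0.01, -1, 0, 0, 0, 0.06, 0, -0.2, 0.4, 0, 0, 0, 0.06, 0, -0.5, 0.4, 0, 0, 0, 0.06, 0, -0.5, 0.4]
}}

```text
t: 18.6
ee_pos: [502.1, -75.4, 133.7]
orientation: [2.388, 2.037, 0.004]
ft_force: [-0.1, 0.5, 0.1]
width: 21.2
grasp_force: 0.0
```

>>> {"fn": "arm_command", "kwargs": {
  "rows": [0, 0, 0.238, 0.9, -0.12, 0, 0, 0, 0, 0.238, 0.9, -0.12, 0, 0, 0, 0, 0.238, 0.9, -0.12, 0, 0, 0, 0, 0.238, 0.9, -0.12, 0, 0, 0, 0, 0.238, 0.9, -0.12, 0, 0]
}}

```text
t: 19.1
ee_pos: [501.9, -2.1, 130.8]
orientation: [-2.964, -1.039, 0.002]
ft_force: [0.3, -0.1, -0.4]
width: 43.6
grasp_force: 0.0
```

>>> {"fn": "arm_command", "kwargs": {
  "rows": [0, 0, 0.193, 0.84, -0.95, 0, 0, 0, 0, 0.193, 0.84, -0.95, 0, 0, 0, 0, 0.193, 0.84, -0.95, 0, 0, 0, 0, 0.193, 0.84, -0.95, 0, 0, 0, 0, 0.193, 0.84, -0.95, 0, 0]
}}

```text
t: 19.6
ee_pos: [506.3, 99.5, 130.7]
orientation: [3.139, 0.11, -0.002]
ft_force: [-0.3, -0.5, -0.0]
width: 44.1
grasp_force: 0.0
```

```bash
python3 -c "
from h import *
plan([506.6,102.6,66],-86.6)
for n,b in(('top',(330,145,384,264)),('scene',(225,160,350,248))):
    im=ctrl.get_image(n)[0];np.savez(n+'2.npz',im=im);print(shafts(im,b,n))"
```

```text
t 19.6 pos [506.3  99.5 130.7] yaw -85.98 tilt [-0.0013 -0.0003] turn 0.0035 shift [ 0.6 -3.1 64.7] scaled [ 0.007 -0.038  0.809] F [-0.25 -0.47 -0.03] w 44.1
[(array([499.9, -80.6]), -8.85, 'len', 159.9, 'bow', -2.9)]
[(array([ 475.8, -153.5]), -10.47, 'len', 132.4, 'bow', 11.5), (array([498.6, -79. ]), -8.87, 'len', 161.1, 'bow', -2.57), (array([352.2, -73.1]), 79.17, 'len', 86.6, 'bow', -59.85)]
```

>>> {"fn": "arm_command", "kwargs": {
  "rows": [0, 0, 0.003, 0.007, -0.038, 0.3, 0, 0, 0, 0.003, 0.007, -0.038, 0.5, 0, 0, 0, 0.003, 0.007, -0.038, 0.58, 0, 0, 0, 0.003, 0.007, -0.038, 0.612, 0, 0, 0, 0.003, 0.007, -0.038, 0.612, 0]
}}

```text
t: 20.2
ee_pos: [507.2, 101.8, 82.7]
orientation: [3.14, 0.101, -0.001]
ft_force: [-0.4, -0.0, 0.4]
width: 43.9
grasp_force: 0.0
```

>>> {"fn": "arm_command", "kwargs": {
  "rows": [0, 0, 0, 0, 0, 0, -0.6, 0, 0, 0, 0, 0, 0, -1, 0, 0, 0, 0, 0, 0, -1, 0, 0, 0, 0, 0, 0, -1, 0, 0, 0, 0, 0, 0, -1]
}}

```text
t: 20.7
ee_pos: [507.4, 102.0, 83.1]
orientation: [-3.14, -0.101, -0.001]
ft_force: [-1.0, -0.3, 2.2]
width: 11.2
grasp_force: 30.0
```

>>> {"fn": "arm_command", "kwargs": {
  "rows": [0, 0, 0, 0, 0, -0.03, -1, 0, 0, 0, 0, 0, -0.06, -1, 0, 0, 0, 0, 0, -0.1, -1, 0, 0, 0, 0, 0, -0.15, -1, 0, 0, 0, 0, 0, -0.15, -1]
}}

```text
t: 21.2
ee_pos: [507.6, 102.0, 95.5]
orientation: [-3.14, -0.101, -0.002]
ft_force: [-0.1, -0.2, -0.8]
width: 11.3
grasp_force: 30.0
```

```bash
python3 -c "
from h import *
plan([489.5,-286.2,130],-80.4)
im=ctrl.get_image('scene')[0]
cv2.imwrite('pics/e.png',cv2.resize(im[100:300,200:460,::-1],None,fx=3,fy=3))"
```

```text
t 21.2 pos [507.6 102.   95.5] yaw -86.33 tilt [0.0011 0.0002] turn -0.0329 shift [-42.9 386.3 -34.6] scaled [-0.537  4.828 -0.433] F [-0.14 -0.18 -0.81] w 11.3
```

View pics/e.png

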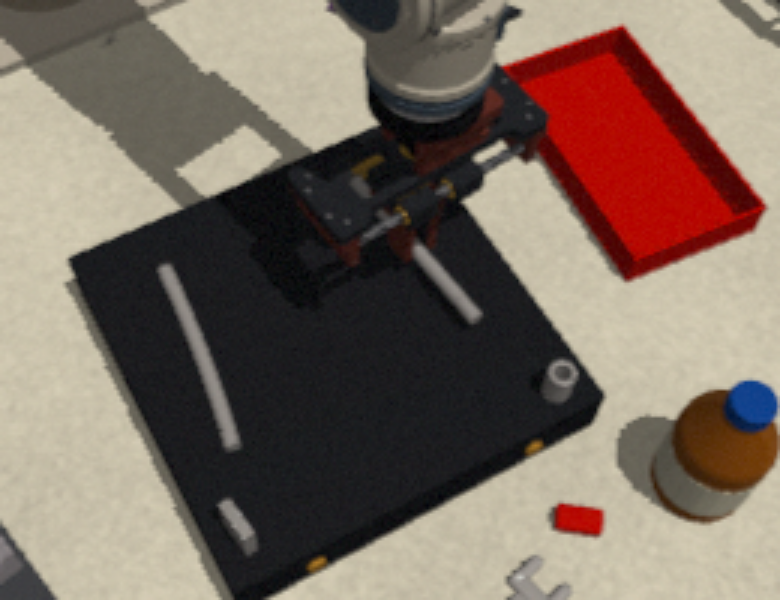

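The straight shaft is held; its end is at (473,310) in the crop, clear of the plate. Carrying it to the slide.

>>> {"fn": "arm_command", "kwargs": {
  "rows": [0, 0, 0, 0, 0.1, -0.3, -1, 0, 0, 0, -0.1, 0.5, -0.5, -1, 0, 0, 0, -0.107, 0.966, -0.5, -1, 0, 0, 0, -0.107, 0.966, -0.5, -1]
}}

```text
t: 21.65
ee_pos: [503.9, 21.5, 135.5]
orientation: [3.139, 0.096, 0.002]
ft_force: [0.5, -0.2, -0.8]
width: 11.2
grasp_force: 30.0
```

>>> {"fn": "arm_command", "kwargs": {
  "rows": [0, 0, 0, -0.05, 0.4, 0, -1, 0, 0, 0, -0.107, 0.8, 0, -1, 0, 0, 0, -0.107, 0.966, 0, -1]
}}

```text
t: 21.95
ee_pos: [499.5, -54.8, 134.6]
orientation: [-3.14, -0.099, 0.001]
ft_force: [0.1, -0.2, -1.1]
width: 11.0
grasp_force: 30.0
```

>>> {"fn": "arm_command", "kwargs": {
  "rows": [0, 0, 0, -0.05, 0.4, 0, -1, 0, 0, 0, -0.107, 0.8, 0, -1, 0, 0, 0, -0.107, 0.966, 0, -1]
}}

```text
t: 22.25
ee_pos: [496.4, -132.4, 134.7]
orientation: [-3.14, -0.098, 0.0]
ft_force: [0.7, -0.2, -1.3]
width: 11.2
grasp_force: 30.0
```

>>> {"fn": "arm_command", "kwargs": {
  "rows": [0, 0, 0, -0.05, 0.4, 0, -1, 0, 0, 0, -0.107, 0.8, 0, -1, 0, 0, 0, -0.107, 0.966, 0, -1]
}}

```text
t: 22.55
ee_pos: [493.1, -210.0, 134.8]
orientation: [3.14, 0.098, 0.0]
ft_force: [0.6, -0.7, -0.9]
width: 11.0
grasp_force: 30.0
```

>>> {"fn": "arm_command", "kwargs": {
  "rows": [0, 0, -0.01, -0.05, 0.4, 0, -1, 0, 0, -0.033, -0.107, 0.8, 0, -1, 0, 0, -0.033, -0.107, 0.966, 0, -1, 0, 0, -0.033, -0.107, 0.966, 0, -1]
}}

```text
t: 22.95
ee_pos: [489.8, -287.0, 134.7]
orientation: [-3.131, -0.258, -0.001]
ft_force: [0.4, 0.8, -1.1]
width: 11.0
grasp_force: 30.0
```

```bash
python3 -c "
from h import *
from scipy.spatial.transform import Rotation as Ro
plan([489.5,-286.2,59],-80.4)
for n in('scene','top'):
    im=ctrl.get_image(n)[0];np.savez(n+'3.npz',im=im)
im=np.load('scene3.npz')['im']
cv2.imwrite('pics/f.png',cv2.resize(im[190:370,80:300,::-1],None,fx=3.3,fy=3.3,interpolation=cv2.INTER_CUBIC))"
```

```text
t 22.95 pos [ 489.8 -287.   134.7] yaw -80.57 tilt [0.0004 0.0001] turn -0.001 shift [-0.2 -0.8 75.7] scaled [-0.003 -0.01   0.946] F [ 0.41  0.79 -1.11] w 11.0
```

View pics/f.png

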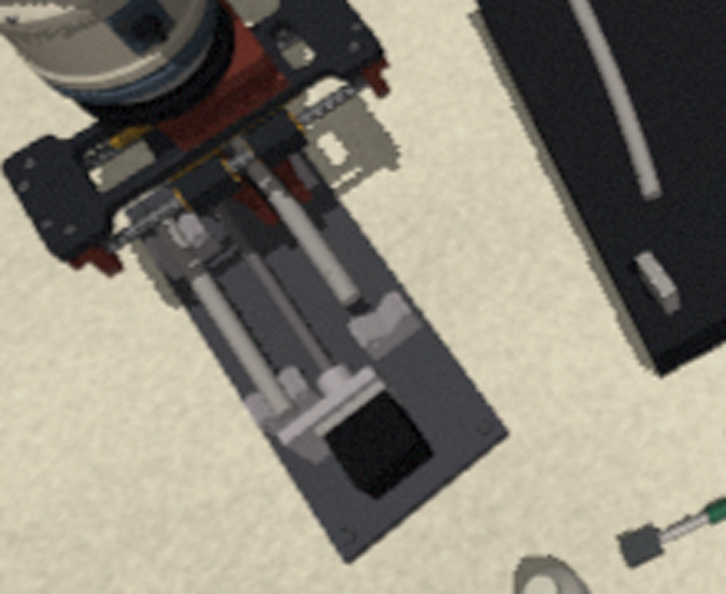

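The shaft is lined up over the empty V saddles; its end is at (352,297) in the crop, beside the far saddle at (385,322). Lowering.

>>> {"fn": "arm_command", "kwargs": {
  "rows": [0, 0, -0.001, 0, -0.01, 0.3, -1, 0, 0, -0.001, 0, -0.01, 0.6, -1, 0, 0, -0.001, 0, -0.01, 0.8, -1, 0, 0, -0.001, 0, -0.01, 0.86, -1, 0, 0, -0.001, 0, -0.01, 0.86, -1]
}}

```text
t: 23.55
ee_pos: [488.9, -284.2, 65.5]
orientation: [-3.129, -0.269, 0.002]
ft_force: [-0.6, 0.5, -1.7]
width: 11.4
grasp_force: 30.0
```

>>> {"fn": "arm_command", "kwargs": {
  "rows": [0, 0, 0, 0, 0, 0.01, -1, 0, 0, 0, 0, 0, 0.02, -1, 0, 0, 0, 0, 0, 0.03, -1, 0, 0, 0, 0, 0, 0.04, -1, 0, 0, 0, 0, 0, 0.04, -1]
}}

```text
t: 24.05
ee_pos: [489.2, -285.7, 63.0]
orientation: [3.13, 0.268, 0.0]
ft_force: [0.3, 0.2, -1.1]
width: 10.9
grasp_force: 30.0
```

>>> {"fn": "arm_command", "kwargs": {
  "rows": [0, 0, 0, 0, 0, 0.01, -1, 0, 0, 0, 0, 0, 0.02, -1, 0, 0, 0, 0, 0, 0.025, -1, 0, 0, 0, 0, 0, 0.025, -1]
}}

```text
t: 24.45
ee_pos: [489.1, -285.6, 60.7]
orientation: [-3.13, -0.268, 0.0]
ft_force: [-1.2, -0.9, -1.7]
width: 11.1
grasp_force: 30.0
```

>>> {"fn": "arm_command", "kwargs": {
  "rows": [0, 0, 0, 0, 0, 0.01, -1, 0, 0, 0, 0, 0, 0.015, -1, 0, 0, 0, 0, 0, 0.015, -1]
}}

```text
t: 24.75
ee_pos: [489.1, -285.6, 59.6]
orientation: [-3.13, -0.268, 0.0]
ft_force: [-0.5, 0.2, -1.0]
width: 11.4
grasp_force: 30.0
```

>>> {"fn": "arm_command", "kwargs": {
  "rows": [0, 0, 0, 0, 0, 0.005, -1, 0, 0, 0, 0, 0, 0.01, -1, 0, 0, 0, 0, 0, 0.01, -1]
}}

```text
t: 25.05
ee_pos: [489.2, -285.6, 59.3]
orientation: [-3.13, -0.268, -0.0]
ft_force: [-1.7, 0.8, 5.1]
width: 11.2
grasp_force: 30.0
```

>>> {"fn": "arm_command", "kwargs": {
  "rows": [0, 0, 0, 0, 0, 0, -0.7, 0, 0, 0, 0, 0, 0, -0.6, 0, 0, 0, 0, 0, 0, -0.45, 0, 0, 0, 0, 0, 0, -0.45]
}}

```text
t: 25.45
ee_pos: [489.2, -285.7, 58.8]
orientation: [3.13, 0.268, 0.0]
ft_force: [-0.3, 0.3, -0.1]
width: 24.1
grasp_force: 0.0
```

>>> {"fn": "arm_command", "kwargs": {
  "rows": [0, 0, 0, 0, 0, -0.2, -0.45, 0, 0, 0, 0, 0, -0.5, -0.45, 0, 0, 0, 0, 0, -0.95, -0.45, 0, 0, 0, 0, 0, -0.95, -0.45]
}}

```text
t: 25.85
ee_pos: [491.8, -287.2, 140.0]
orientation: [3.125, 0.268, 0.011]
ft_force: [-0.2, 0.0, -0.3]
width: 24.3
grasp_force: 0.0
```

Seated: the force rose to 5 N at 59 mm, then I released. Now the bowed shaft.

```bash
python3 -c "
from h import *
plan([499.4,-79,135],-98.85)"
```

```text
t 25.85 pos [ 491.8 -287.2  140. ] yaw -80.21 tilt [ 0.0071 -0.0043] turn 0.1036 shift [  42.9 -203.9    4.2] scaled [ 0.536 -2.549  0.052] F [-0.2   0.04 -0.33] w 24.3
```

>>> {"fn": "arm_command", "kwargs": {
  "rows": [0, 0, 0, 0.179, -0.85, 0, 0, 0, 0, 0, 0.179, -0.85, 0, 0, 0, 0, 0, 0.179, -0.85, 0, 0]
}}

```text
t: 26.15
ee_pos: [491.3, -214.1, 135.2]
orientation: [-3.129, -0.272, 0.001]
ft_force: [0.6, -0.1, -0.5]
width: 43.0
grasp_force: 0.0
```

>>> {"fn": "arm_command", "kwargs": {
  "rows": [0, 0, 0, 0.179, -0.85, 0, 0, 0, 0, 0, 0.179, -0.85, 0, 0, 0, 0, 0, 0.179, -0.85, 0, 0]
}}

```text
t: 26.45
ee_pos: [494.2, -145.5, 135.0]
orientation: [-3.13, -0.272, 0.0]
ft_force: [-0.2, -0.7, 0.7]
width: 43.9
grasp_force: 0.0
```

>>> {"fn": "arm_command", "kwargs": {
  "rows": [0, 0, 0.104, 0.179, -0.85, 0.1, 0, 0, 0, 0.104, 0.179, -0.85, 0.2, 0, 0, 0, 0.104, 0.179, -0.85, 0.2, 0, 0, 0, 0.104, 0.179, -0.85, 0.2, 0]
}}

```text
t: 26.85
ee_pos: [497.2, -77.9, 118.8]
orientation: [3.132, -0.244, 0.0]
ft_force: [-0.9, 0.1, 0.5]
width: 44.1
grasp_force: 0.0
```

```bash
python3 -c "
from h import *
plan([499.4,-79,82.5],-98.85)
im=ctrl.get_image('top')[0];cv2.imwrite('pics/g.png',cv2.resize(im[130:280,300:520,::-1],None,fx=3.5,fy=3.5,interpolation=cv2.INTER_CUBIC))
P=shafts(im,(435,175,485,262),'top',42);print(P)"
```

```text
t 26.85 pos [497.2 -77.9 118.8] yaw -98.9 tilt [ 0.0001 -0.0003] turn -0.0003 shift [ 2.3  0.7 36.3] scaled [0.029 0.009 0.453] F [-0.9   0.1   0.46] w 44.1
[(array([ 404.9, -254.3]), 45.77, 'len', 52.8, 'bow', -42.62), (array([ 540.3, -352. ]), 2.75, 'len', 78.8, 'bow', -0.84), (array([ 482.9, -295.1]), 11.43, 'len', 202.5, 'bow', -0.39), (array([ 483. , -275.4]), 10.7, 'len', 202.5, 'bow', 0.31)]
```

View pics/g.png

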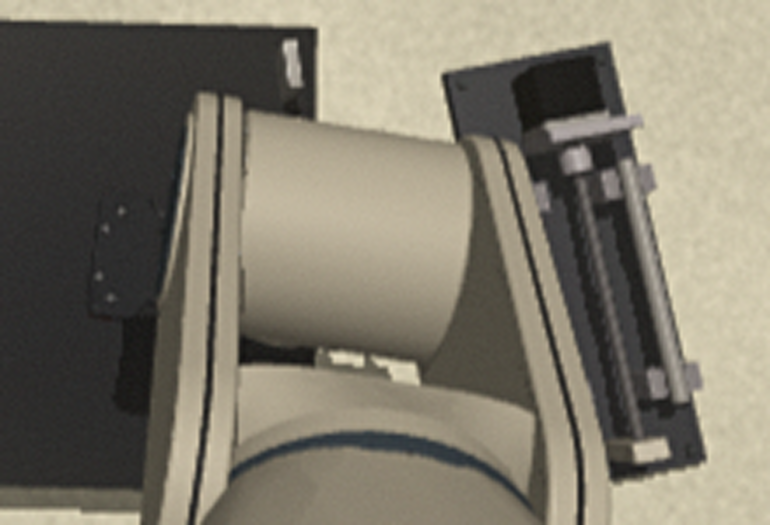

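The arm hides the seat, so I'll check it numerically later. Grasping the bowed shaft.

>>> {"fn": "arm_command", "kwargs": {
  "rows": [0, 0, 0, 0.029, 0.009, 0.2, 0, 0, 0, 0, 0.029, 0.009, 0.38, 0, 0, 0, 0, 0.029, 0.009, 0.445, 0, 0, 0, 0, 0.029, 0.009, 0.453, 0, 0, 0, 0, 0.029, 0.009, 0.453, 0]
}}

```text
t: 27.4
ee_pos: [499.3, -78.9, 82.9]
orientation: [3.132, -0.245, 0.001]
ft_force: [-0.1, 0.1, -0.4]
width: 44.1
grasp_force: 0.0
```

>>> {"fn": "arm_command", "kwargs": {
  "rows": [0, 0, 0, 0, 0, 0, -0.6, 0, 0, 0, 0, 0, 0, -1, 0, 0, 0, 0, 0, 0, -1, 0, 0, 0, 0, 0, 0, -1, 0, 0, 0, 0, 0, 0, -1]
}}

```text
t: 27.9
ee_pos: [499.1, -78.3, 82.8]
orientation: [3.132, -0.244, 0.001]
ft_force: [0.4, 0.2, 3.6]
width: 11.1
grasp_force: 30.0
```

>>> {"fn": "arm_command", "kwargs": {
  "rows": [0, 0, 0, 0, 0, -0.03, -1, 0, 0, 0, 0, 0, -0.1, -1, 0, 0, 0, 0, 0, -0.3, -1, 0, 0, 0, 0, 0, -0.7, -1, 0, 0, 0, 0, 0, -0.7, -1]
}}

```text
t: 28.4
ee_pos: [501.2, -78.7, 141.8]
orientation: [3.131, -0.244, 0.009]
ft_force: [0.6, -0.9, -1.9]
width: 11.5
grasp_force: 30.0
```

```bash
python3 -c "
from h import *
plan([484,344.5,139],-97)
im=ctrl.get_image('scene')[0];print(shafts(im,(225,160,350,248),'scene'))
im=np.load('top0.npz')['im']
r=((im[:,:,0]>100)&(im[:,:,1]<60)).astype(np.uint8)[160:290,140:225]
v,u=np.nonzero(r);print(cast('top',[[u.mean()+140,v.mean()+160]],15))
im=np.load('scene0.npz')['im']
r=((im[:,:,0]>100)&(im[:,:,1]<60)).astype(np.uint8)[100:200,360:460]
v,u=np.nonzero(r);print(cast('scene',[[u.mean()+360,v.mean()+100]],15))"
```

```text
t 28.4 pos [501.2 -78.7 141.8] yaw -98.92 tilt [ 0.0059 -0.0011] turn -0.0107 shift [ -82.6 -415.4    2.3] scaled [-1.033 -5.193  0.028] F [ 0.58 -0.86 -1.9 ] w 11.5
[(array([ 507. , -159.5]), -3.34, 'len', 73.7, 'bow', 57.16), (array([513.3, -78.1]), -11.17, 'len', 84.0, 'bow', -5.72)]
[[477.334562   344.31075953  15.        ]]
[[491.83386631 343.02695017  15.        ]]
```

>>> {"fn": "arm_command", "kwargs": {
  "rows": [0, 0, 0, -0.08, -0.4, 0, -1, 0, 0, 0, -0.172, -0.8, 0, -1, 0, 0, 0, -0.172, -0.866, 0, -1]
}}

```text
t: 28.75
ee_pos: [494.7, -5.6, 137.5]
orientation: [-3.132, 0.241, 0.004]
ft_force: [0.2, -0.1, -1.4]
width: 11.2
grasp_force: 30.0
```

>>> {"fn": "arm_command", "kwargs": {
  "rows": [0, 0, 0, -0.08, -0.4, 0, -1, 0, 0, 0, -0.172, -0.8, 0, -1, 0, 0, 0, -0.172, -0.866, 0, -1]
}}

```text
t: 29.05
ee_pos: [492.4, 64.7, 137.7]
orientation: [3.132, -0.241, -0.003]
ft_force: [-0.7, -1.7, -2.4]
width: 10.8
grasp_force: 30.0
```

>>> {"fn": "arm_command", "kwargs": {
  "rows": [0, 0, 0, -0.08, -0.4, 0, -1, 0, 0, 0, -0.172, -0.8, 0, -1, 0, 0, 0, -0.172, -0.866, 0, -1]
}}

```text
t: 29.35
ee_pos: [490.2, 134.8, 138.0]
orientation: [3.132, -0.241, -0.001]
ft_force: [-0.1, -0.0, -1.7]
width: 11.2
grasp_force: 30.0
```

>>> {"fn": "arm_command", "kwargs": {
  "rows": [0, 0, 0, -0.08, -0.4, 0, -1, 0, 0, 0, -0.172, -0.8, 0, -1, 0, 0, 0, -0.172, -0.866, 0, -1]
}}

```text
t: 29.65
ee_pos: [487.8, 205.2, 138.2]
orientation: [-3.132, 0.241, -0.0]
ft_force: [0.3, -0.6, -1.6]
width: 11.0
grasp_force: 30.0
```

>>> {"fn": "arm_command", "kwargs": {
  "rows": [0, 0, 0, -0.08, -0.4, 0, -1, 0, 0, 0, -0.172, -0.8, 0, -1, 0, 0, 0, -0.172, -0.866, 0, -1]
}}

```text
t: 29.95
ee_pos: [485.2, 275.7, 138.3]
orientation: [-3.132, 0.242, -0.001]
ft_force: [-0.3, -0.1, -2.1]
width: 11.3
grasp_force: 30.0
```

>>> {"fn": "arm_command", "kwargs": {
  "rows": [0, 0, -0.01, -0.08, -0.4, 0, -1, 0, 0, -0.01, -0.172, -0.8, 0, -1, 0, 0, -0.01, -0.172, -0.866, 0, -1, 0, 0, -0.01, -0.172, -0.866, 0, -1]
}}

```text
t: 30.35
ee_pos: [482.2, 344.4, 138.1]
orientation: [3.135, -0.194, -0.001]
ft_force: [-0.2, 0.1, -1.5]
width: 11.1
grasp_force: 30.0
```

```bash
python3 -c "
from h import *
plan([484,344.5,30],-97)
for n,b,m in(('top',(435,175,485,262),1),('scene',(150,225,215,310),1)):
    im=ctrl.get_image(n)[0];np.savez(n+'4.npz',im=im);x0,y0,x1,y1=b
    old=np.load(n+'0.npz')['im'];d=np.abs(im.astype(int)-old).max(2);g=((d>35)&(im.min(2)>95)).astype(np.uint8)*255
    z=np.zeros_like(g);z[y0:y1,x0:x1]=g[y0:y1,x0:x1];k,l,s,c=cv2.connectedComponentsWithStats(z);print(n,s[1:,4])
    v,u=np.nonzero(z);P=cast(n,np.c_[u,v],45)[:,:2];mu=P.mean(0);w=np.linalg.svd(P-mu,full_matrices=False)[2][0];t=(P-mu)@w
    print(mu,np.degrees(np.arctan2(w[1],w[0])),np.ptp(t),mu+w*(t.max()+t.min())/2)"
```

```text
t 30.35 pos [482.2 344.4 138.1] yaw -97.07 tilt [-0.0005 -0.0009] turn -0.0004 shift [  1.8  -0.5 108.1] scaled [ 0.023 -0.006  1.351] F [-0.2   0.14 -1.46] w 11.1
top [ 17 261]
[ 486.45704484 -286.92004664] -170.5254596573555 160.26725956076385 [ 487.76552902 -286.70167915]
scene [ 21 225]
[ 490.81118916 -286.16398339] 9.661633058641659 142.58069860364503 [ 480.23635296 -287.96428596]
```

The seated shaft measures (487.8, -286.7) at 9.5° from the top camera; the saddles measured (487.8, -286.4) at about 9.6°, so it's seated and centred. Lowering the bowed shaft into the tray.

>>> {"fn": "arm_command", "kwargs": {
  "rows": [0, 0, 0, 0, 0, 0.3, -1, 0, 0, 0, 0, 0, 0.6, -1, 0, 0, 0, 0, 0, 0.9, -1, 0, 0, 0, 0, 0, 0.9, -1]
}}

```text
t: 30.85
ee_pos: [480.1, 342.1, 63.8]
orientation: [3.131, -0.197, -0.008]
ft_force: [-0.7, -1.0, -2.1]
width: 11.2
grasp_force: 30.0
```

>>> {"fn": "arm_command", "kwargs": {
  "rows": [0, 0, 0, 0, 0, 0.2, -1, 0, 0, 0, 0, 0, 0.36, -1, 0, 0, 0, 0, 0, 0.43, -1, 0, 0, 0, 0, 0, 0.46, -1, 0, 0, 0, 0, 0, 0.46, -1]
}}

```text
t: 31.35
ee_pos: [481.9, 345.1, 29.7]
orientation: [3.135, -0.195, -0.0]
ft_force: [0.0, -0.1, -1.4]
width: 11.5
grasp_force: 30.0
```

>>> {"fn": "arm_command", "kwargs": {
  "rows": [0, 0, 0, 0, 0, 0.008, -1, 0, 0, 0, 0, 0, 0.012, -1, 0, 0, 0, 0, 0, 0.012, -1]
}}

```text
t: 31.65
ee_pos: [482.1, 345.3, 29.2]
orientation: [-3.135, 0.195, -0.001]
ft_force: [0.9, -0.2, -1.7]
width: 11.3
grasp_force: 30.0
```

Down to about 27, then release.

>>> {"fn": "arm_command", "kwargs": {
  "rows": [0, 0, 0, 0, 0, 0.01, -1, 0, 0, 0, 0, 0, 0.018, -1, 0, 0, 0, 0, 0, 0.018, -1]
}}

```text
t: 31.95
ee_pos: [481.8, 345.1, 27.3]
orientation: [3.135, -0.195, -0.0]
ft_force: [-0.4, -0.1, -1.1]
width: 11.1
grasp_force: 30.0
```

>>> {"fn": "arm_command", "kwargs": {
  "rows": [0, 0, 0, 0, 0, 0.006, -1, 0, 0, 0, 0, 0, 0.012, -1, 0, 0, 0, 0, 0, 0.012, -1]
}}

```text
t: 32.25
ee_pos: [481.9, 345.2, 26.8]
orientation: [-3.135, 0.195, -0.0]
ft_force: [-1.5, -0.5, 2.9]
width: 11.2
grasp_force: 30.0
```

Contact on the tray floor, so I'll release and lift.

>>> {"fn": "arm_command", "kwargs": {
  "rows": [0, 0, 0, 0, 0, 0, -0.7, 0, 0, 0, 0, 0, 0, -0.5, 0, 0, 0, 0, 0, 0, -0.3, 0, 0, 0, 0, 0, 0, -0.3]
}}

```text
t: 32.65
ee_pos: [481.9, 345.1, 26.4]
orientation: [-3.136, 0.195, -0.0]
ft_force: [0.3, -0.9, 0.1]
width: 29.9
grasp_force: 0.0
```

>>> {"fn": "arm_command", "kwargs": {
  "rows": [0, 0, 0, 0, 0, -0.2, -0.3, 0, 0, 0, 0, 0, -0.6, -0.3, 0, 0, 0, 0, 0, -1, -0.3, 0, 0, 0, 0, 0, -1, -0.3]
}}

```text
t: 33.05
ee_pos: [484.5, 346.9, 111.6]
orientation: [-3.13, 0.195, -0.01]
ft_force: [1.1, -0.2, -0.1]
width: 30.8
grasp_force: 0.0
```

>>> {"fn": "arm_command", "kwargs": {
  "rows": [0, 0, 0, -0.9, 0, -0.9, -0.3, 0, 0, 0, -0.9, 0, -0.9, -0.3, 0, 0, 0, -0.9, 0, -0.9, -0.3, 0, 0, 0, -0.9, 0, -0.9, -0.3]
}}

```text
t: 33.45
ee_pos: [410.4, 354.5, 179.5]
orientation: [-3.134, 0.193, -0.003]
ft_force: [0.2, 0.4, -1.1]
width: 30.4
grasp_force: 0.0
```

```bash
python3 -c "
from h import *
im=ctrl.get_image('scene')[0];d=im[100:200,360:460].astype(int)
g=((d[:,:,1]>70)&(d[:,:,2]>70)).astype(np.uint8);r=(((d[:,:,0]>100)&(d[:,:,1]<60))*255).astype(np.uint8)
hull=np.zeros_like(r);v,u=np.nonzero(r);cv2.fillConvexPoly(hull,cv2.convexHull(np.c_[u,v].astype(np.int32)),1)
hull=cv2.erode(hull,np.ones((5,5)));v,u=np.nonzero(g&hull);P=cast('scene',np.c_[u+360,v+100],10)[:,:2];print(len(u),P.mean(0),np.ptp(P,0))
print(ctrl.get_obs()['t'],ctrl.get_obs()['ee_pos'])"
```

```text
214 [485.69940709 343.58265157] [162.17386763  29.93600649]
33.5 [410.63658462 354.12492257 178.49366087]
```

The bowed shaft lies on the tray floor at about (486, 344). Handing in.

```bash
python3 -c "
from workcell import ctrl
print(ctrl.close_job())"
```

```text
the job is handed in; nothing more can be done
None
```

I rolled both shafts at least one full turn (highest reading 14 N), laid the true one (the +y shaft) in the slide's saddles and the bent one (the -y shaft) in the red tray, then handed the job in at 33.5 s; no verdict came back.

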